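Shut the spice caddy and slide the pepper mill home beside it

TASK

Tidy the spice shelf without picking anything up: first push the caddy's open lid over until it is fully shut, because it hangs over the pepper mill's place. Then push the tall mill, low down on its body so that it slides gently and stays upright, into the gap between the caddy and the square tub beside it, until it stands level with the middle of that tub. Leave everything else where it is.

Things in the scene. Friction and masses are not known exactly. Their poses are not given: they have to be found in the camera images.
- caddy: rectangular stainless steel spice box, fixed, 160 mm along its x (front to back), 130 mm along its y, 62 mm high with the lid shut. Origin: centre of its underside; x points away from the robot (front face at x = -80 mm), y to the left, z up. The lid's hinge line runs along x at y = +65 mm, 59 mm up, on the side that faces the gap. The walls are rigid.
- lid (a joint): angle of the caddy's steel lid (164 mm along the hinge, 132 mm from hinge to free edge, 4.5 mm thick, 150 g): 0 = shut flat on the caddy, 1.57 = upright, starts at 1.9 to 2.1, leaning out over the gap (stop at 2.15). The free edge swings up and over the hinge towards the caddy's -y side as it shuts. The hinge is a little stiff (0.06 N m): the lid stays where it is left when steep and drops shut by itself below about 0.85 rad.
- lid_edge (a point): middle of the lid's free edge; with the lid open its outer face looks to the caddy's +y (towards the gap)
- mill: dark wooden pepper mill, loose, about 340 g, 210 mm tall. Straight round foot 56 mm across up to 42 mm height, waist 35 mm across at 90 mm, head 45 mm across, steel knob on top. Origin: centre of its underside. It stands on the vinyl near the front of the shelf, on the robot's side of the gap. Friction on the vinyl is 0.45 to 0.66: pushed lower than about 40 mm it slides, pushed higher it may tip.
- tub_near: square clear tub with a white snap lid, loose, 550 g, 100 x 100 mm, 72 mm high, left (+y) of the caddy. Origin: centre of its underside; x away from the robot, y to the left. The free gap between the caddy's +y side (y = 65 mm in the caddy's frame) and the tub's near face is 108 to 118 mm wide; the mill's place is in that gap with its centre level with the tub's centre (x = 0 in the tub's frame), which is 20 mm nearer the front than the caddy's centre.
- jar: squat glass jar with a steel lid, loose, 60 mm across, 70 mm high, at the back of the gap, about 110 mm behind the mill's place. Origin: centre of its underside. Leave alone.
- tub_far: larger clear tub with a white snap lid, loose, 150 x 110 mm, 95 mm high, further left. Origin: centre of its underside. Leave alone.
- mortar: cast aluminium mortar with its pestle leaning in it, loose, 100 mm across, 88 mm high (pestle to 140 mm). Origin: centre of its underside. Leave alone.
- spoon: wooden masala spoon lying on the shelf, loose, 190 mm long, 11 mm thick. Origin: on its underside, in the middle of its length. Leave alone.
- sieve: small steel sieve lying rim down, loose, 84 mm across, 30 mm high, with a wire handle to 145 mm from the centre along its -x. Origin: centre of the rim, underside. Leave alone.
- tumbler: steel tumbler, loose, 68 mm across the mouth, 95 mm high. Origin: centre of its underside. Leave alone.
Not all that is in view belongs to the job. Leave any red or yellow look-alike of the caddy alone.

How it is judged:
On the way, in this order (a step that is already met when the one before it is completed fails the run):
1. the caddy lid is shut (value of joint lid below 0.06 rad), for 0.3 s.
2. the mill stands in the gap, level with the middle of the tub (x of mill in the frame of tub_near between -0.02 and 0.02 m and y of mill in the frame of tub_near below -0.07 m and y of mill in the frame of caddy above 0.085 m and angle between mill's own z axis and vertical below 0.04 rad and height (world z) of mill below 0.004 m), for 0.2 s.
At the end, for the whole second after the job is handed in: The caddy lid is shut (within 0.06 rad); the mill stands upright and at rest on the shelf in the gap between caddy and square tub, its centre within 20 mm of level with the tub's centre; every other loose thing is within 15 mm of where it began (all of step 2 and value of joint lid below 0.06 rad and linear speed of mill below 0.02 m/s and distance of each of tub_near, tub_far, jar, mortar, spoon, sieve, tumbler from where it was at the start of the episode below 0.015 m); the robot touches nothing.
It fails at once if the mill tips more than 0.2 rad (angle between mill's own z axis and vertical above 0.2 rad).
It fails at once if the mill is lifted off the shelf (height (world z) of mill above 0.008 m).
It fails at once if the mill is squeezed or shoved with more than 20 N (contact force between the fingers and mill above 20 N).
It fails at once if a bystander is moved more than 15 mm (distance of any of tub_near, tub_far, jar, mortar, spoon, sieve, tumbler from where it was at the start of the episode above 0.015 m).
It also fails if it takes over 70 s, if anything falls off the work surface, if the arm or the gripper's body presses on something with over 40 N, if the wrist force passes 120 N, or if a joint passes its speed limit or range.

ROBOT

A 6-joint arm with a two-finger parallel gripper is mounted at the origin on the work surface. World frame = base frame: x ahead of the robot, y to its left, z up, the work surface at z = 0. Lengths are in m, angles in rad, forces in N, time in s.
With the tool pointing down it reaches from about 0.25 to 0.775 m from the base axis. Payload 4 kg.
Tool frame: the origin (TCP) lies midway between the tips of the shut fingers; the grasp point (between the pads) lies 19 mm behind it; z points along the fingers, y is the line along which they close (so a half turn about z gives the same grasp; the last joint's range is limited). The gripper opens to 85 mm and grips with 20 to 120 N. Pads are 22 mm wide; open, the fingers measure 114 mm over their backs; the gripper's body (76 mm by 85 mm) begins 54 mm behind the grasp point. The pads swing forward as they close: fully open they stand 13 mm farther back than shut.
Start: joints at [1.019, 0.087, 1.371, -0, 1.684, -0.103], TCP at [0.239, 0.496, 0.195] pointing down, gripper open.
Joint ranges: [-3.1, 3.1], [-0.76, 2.03], [0.27, 2.55], [-1.08, 4.22], [0.17, 2.65], [-2.57, 2.57]. Speed limits (rad/s): [2.79, 2.79, 3.14, 3.14, 3.14, 3.14].

INTERFACE

Orientations are given as a unit quaternion [w, x, y, z].
In Python, from plant import get_state, optics, manip gives the robot as it stands. The module is installed in compiled form; this text tells all that it offers.
- The arm moves only by the tool play_rows, never from a script. Its argument "series" is text: rows parted by semicolons, each of 7 numbers parted by spaces: the shift along the tool's x, y, z as a fraction of full scale, then the turn, a rotation vector about the tool's x, y, z as a fraction of full scale, then the closure, from -1 (fully open) to 1 (shut), so that 0 is half open. In form: tx ty tz wx wy wz gripper; .... A call has exactly 5 rows; each row shifts and turns the commanded pose from where the row before left it, along the tool's axes as they then stand; what a row does not reach is not made up. Full scale, the value 1, is 400 mm for a shift and 45 degrees for a turn. A row lasts 1/10 s, in which the tool goes at most 50 mm and 8.59 degrees, less where a joint would pass 70% of its speed; a pose out of reach is approached as far as the arm can. A call with a number of a shift or a turn outside -1 to 1 is refused whole. A call with a gripper value outside its range is refused whole. The fingers move at their own pace and stop on an object; the grip force is fixed at half the most. Time passes only in rows, so rows that do not move let the fingers close, or fill a call up. It gives the time, the measured TCP pose, the force, the opening and the grip force at its end, in the units of the state.
- get_state(): the state, without advancing time (a new reading comes with each control period).
- optics.grab_frame(name): name is "scene" or "top" or "wrist"; returns the picture (384x512x3 uint8, red, green, blue); there is no depth.
- optics.get_calibration(name): a dict with "fx", "fy", "cx", "cy" (pixels), "dist_coeffs" ([k1, k2, p1, p2, k3] as OpenCV has them; the pictures are not rectified), "origin" and "orientation" of the camera in the world. Camera axes: x right, y down, z forward; pixel columns grow to the right and rows downward; lengths in m; the calibration is good to about 2 mm. A picture is of the moment at which its call begins: read the wrist's pose just before it. get_calibration takes no time and is no camera call; for the wrist camera it gives the pose at the moment of the call.
- manip.job_done(): hands the job in; it is judged then, once.
The state is a dict: "time": time; "joints": joint angles; "dq": joint speeds; "effort": joint torques, N m; "eef_pos": TCP position; "orientation": TCP orientation; "ft_force": force on the tool from outside, world axes, zero at the start; "wrist_torque": the same for the moment, N m; "finger_gap": finger opening in m; "finger_force": force on a finger pad.
Only numpy, scipy, OpenCV 4.12 (cv2) and the standard library are available. Lean on these libraries where they do the work, as an engineer would, in place of code of your own. Each camera call takes 0.05 s, during which the arm holds its last target. There are 200 camera calls.

## Working session

There is one attempt and no reset: what is moved stays moved. The work goes in short steps, Python scripts to look and compute and a tool call to move; the robot and the scene stay as the last step left them, time stands still between calls to the robot, and variables do not carry over. Pictures are saved under pics/ and viewed, at most 10 in all, crops included, and the job is handed in when it is done.

Besides the shell and the picture viewer there is one more tool, called after "Call:" as name(argument=value, ...) on one line, values as JSON. play_rows: Moves the arm, as the interface text tells. Its arguments: {"type":"object","properties":{"series":{"type":"string"}},"required":["series"]}

```bash
mkdir -p pics
cat > h.py <<'E'
import numpy as np, cv2
from scipy.spatial.transform import Rotation as R
from plant import get_state, optics, manip
def cal(n):
    c=optics.get_calibration(n); K=np.array([[c['fx'],0,c['cx']],[0,c['fy'],c['cy']],[0,0,1]])
    q=c['orientation']; M=R.from_quat([q[1],q[2],q[3],q[0]]).as_matrix()
    return K,np.array(c['dist_coeffs'],float),np.array(c['origin'],float),M
def at_z(n,uv,z,c=None):
    K,d,o,M=c or cal(n)
    p=cv2.undistortPoints(np.array([[uv]],float),K,d)[0,0]
    r=M@np.array([p[0],p[1],1]); return o+r*(z-o[2])/r[2]
def proj(n,P,c=None):
    K,d,o,M=c or cal(n)
    Pc=(np.atleast_2d(P)-o)@M
    return cv2.projectPoints(Pc,np.zeros(3),np.zeros(3),K,d)[0][:,0]
def snap(n,name,crop=None,s=1):
    im=optics.grab_frame(n)[:,:,::-1]
    cv2.imwrite(f'pics/{name}_raw.png',im)
    if crop: im=im[crop[1]:crop[3],crop[0]:crop[2]]
    cv2.imwrite(f'pics/{name}.png',cv2.resize(im,None,fx=s,fy=s,interpolation=cv2.INTER_CUBIC))
E
python3 - <<'E'
from h import *
snap('top','top1',None,1.5625); snap('scene','sc1',None,1.5625)
for n in('top','scene'): print(n,cal(n)[2],cal(n)[3].round(2).tolist(),cal(n)[0][0,0])
s=get_state();print(s['eef_pos'],s['orientation'],s['ft_force'])
E
```

```text
top [0.39423522 0.03267205 1.57625317] [[0.02, -1.0, 0.1], [-1.0, -0.02, -0.02], [0.02, -0.1, -1.0]] 443.07478582232164
scene [1.19896514 0.22520432 1.28160654] [[-0.29, 0.83, -0.47], [0.96, 0.24, -0.15], [-0.01, -0.49, -0.87]] 411.18689445138466
[0.23838601 0.49507713 0.1941445 ] [-2.99394040e-04  2.22519595e-01  9.74927697e-01 -9.62228651e-04] [-0.14298374 -0.06766317 -0.49148524]
```

View pics/top1.png

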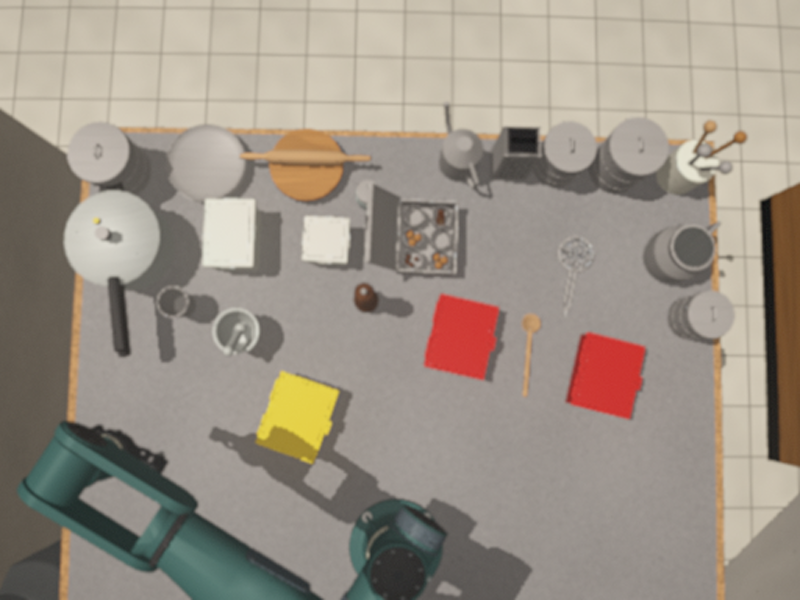

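View pics/sc1.png

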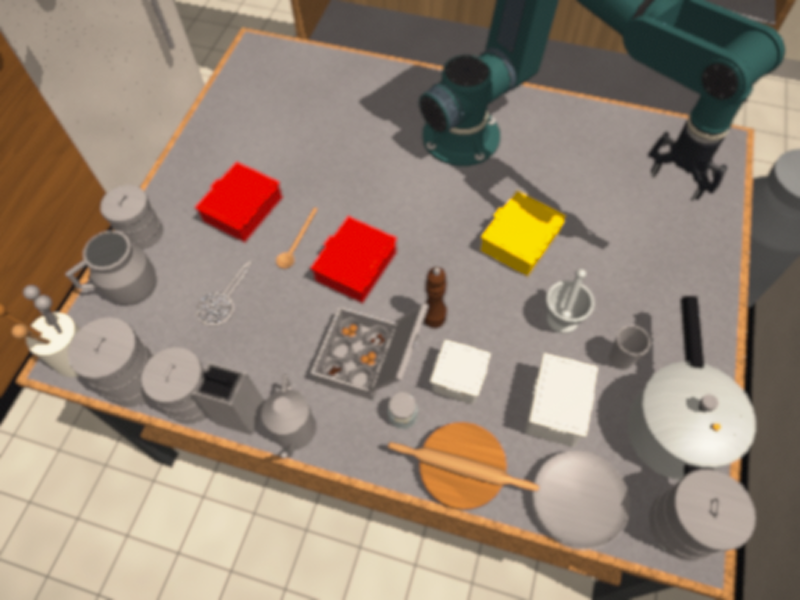

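Top view (800 px): caddy at about (428,237), lid seen nearly edge-on at x 365–395, tub_near (326,240), jar (365,190), mill (365,297) just ahead of the gap. I'll enlarge both views.

Run:
```python
import cv2
for n,(a,b,c,d) in (('top1',(180,110,310,207)),('sc1',(190,160,330,275))):
    im=cv2.imread(f'pics/{n}_raw.png')[b:d,a:c]
    im=cv2.resize(im,None,fx=5.5 if n=='sc1' else 6,fy=5.5 if n=='sc1' else 6,interpolation=cv2.INTER_CUBIC)
    cv2.imwrite(f'pics/{n}_c.png',im[:600,:800])
```

```text
(no output)
```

View pics/top1_c.png

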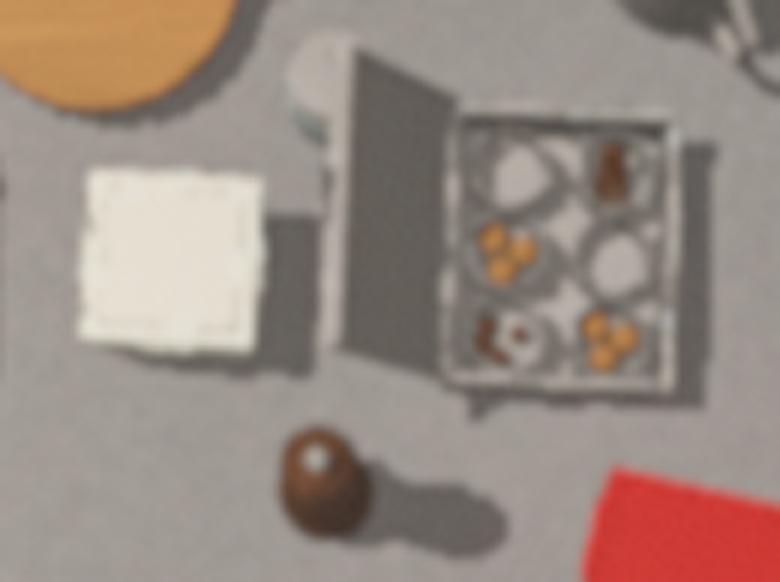

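Crop: caddy rim corners (455,108),(682,110),(672,390),(443,382); tub lid corners (88,170),(263,175),(255,353),(80,343); mill knob (317,458), foot bottom about (325,537); lid free edge from (352,48) to (333,348).

Run:
```python
from h import *
f=lambda p,z:at_z('top',(180+p[0]/6,110+p[1]/6),z)
cc=np.array([f(p,.060) for p in[(455,108),(682,110),(672,390),(443,382)]])
tc=np.array([f(p,.072) for p in[(88,170),(263,175),(255,353),(80,343)]])
for n,c in(('caddy',cc),('tub',tc)):
    a=(c[0]+c[1]-c[2]-c[3])/2; b=(c[0]+c[3]-c[1]-c[2])/2
    print(n,c.mean(0).round(4),'len',np.linalg.norm(a),np.linalg.norm(b),'yaw',np.arctan2(a[1],a[0]),np.arctan2(-b[0],b[1]))
print('mill knob',f((317,458),.208),'head c',f((318,480),.17))
print('jar',f((330,80),.07))
for z in(.17,.18,.19): print(z,f((352,48),z),f((333,348),z))
c=cc.mean(0)[:2]
for yaw in(0,.03,.05,.07):
  Rm=np.array([[np.cos(yaw),-np.sin(yaw)],[np.sin(yaw),np.cos(yaw)]])
  for th in(1.9,2.0,2.1):
    y=.065-.132*np.cos(th); z=.059+.132*np.sin(th)
    P=[np.r_[c+Rm@[x,y],z] for x in(.082,-.082)]
    print(yaw,th,((proj('top',P)-[180,110])*6).round(0).tolist())
```

```text
caddy [ 0.6861 -0.0604  0.06  ] len 0.16304918039791438 0.132274457460429 yaw -0.027148432648043244 -0.0009951070224735975
tub [0.6715 0.1648 0.072 ] len 0.10205713033890632 0.10034399844268524 yaw -0.017122670366872036 -0.023933251238600406
mill knob [0.54407308 0.07480666 0.208     ] head c [0.53648727 0.07519255 0.17      ]
jar [0.77926911 0.0763731  0.07      ]
0.17 [0.77166276 0.06196666 0.17      ] [0.60748452 0.06871862 0.17      ]
0.18 [0.76897884 0.06175834 0.18      ] [0.60596809 0.06846229 0.18      ]
0.19 [0.76629492 0.06155003 0.19      ] [0.60445165 0.06820596 0.19      ]
0 1.9 [[379.0, 48.0], [373.0, 351.0]]
0 2.0 [[356.0, 50.0], [350.0, 352.0]]
0 2.1 [[335.0, 53.0], [328.0, 353.0]]
0.03 1.9 [[374.0, 54.0], [377.0, 357.0]]
0.03 2.0 [[352.0, 57.0], [354.0, 359.0]]
0.03 2.1 [[330.0, 60.0], [333.0, 361.0]]
0.05 1.9 [[371.0, 58.0], [381.0, 361.0]]
0.05 2.0 [[349.0, 61.0], [358.0, 363.0]]
0.05 2.1 [[327.0, 65.0], [336.0, 366.0]]
0.07 1.9 [[368.0, 62.0], [384.0, 365.0]]
0.07 2.0 [[346.0, 66.0], [361.0, 368.0]]
0.07 2.1 [[324.0, 69.0], [339.0, 370.0]]
```

View pics/sc1_c.png

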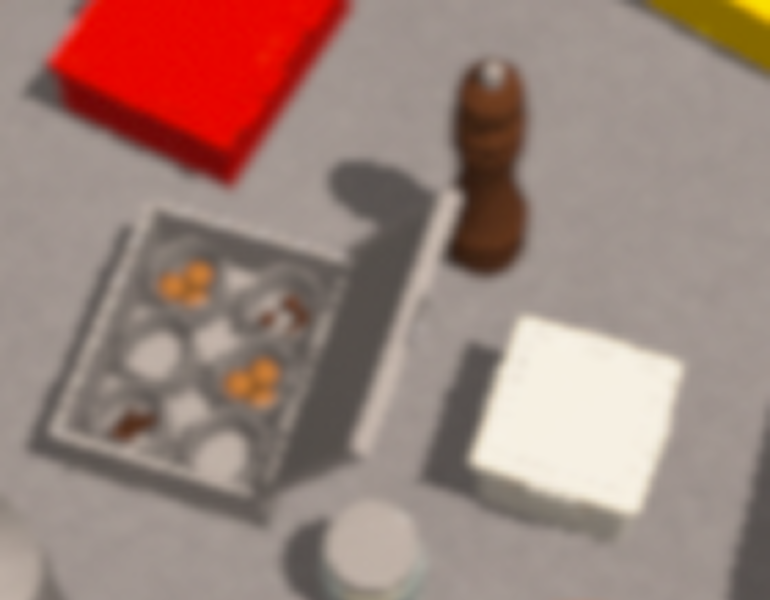

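Run:
```python
from h import *
f=lambda p,z:at_z('scene',(190+p[0]/5.5,160+p[1]/5.5),z)
print('knob',f((492,68),.206)); print('foot near edge',f((487,270),.0))
t=[f(p,.072) for p in[(522,318),(683,362),(632,510),(475,462)]];print('tub',np.mean(t,0))
print('jar',f((370,545),.07))
c=[f(p,.06) for p in[(150,205),(348,262),(262,497),(55,432)]];print('caddy',np.mean(c,0))
for z in(.17,.176,.182): print('edge',f((452,195),z),f((365,450),z))
```

```text
knob [0.54632606 0.07855751 0.206     ]
foot near edge [0.56733663 0.08721866 0.        ]
tub [0.67627666 0.1696661  0.072     ]
jar [0.78681956 0.07759241 0.07      ]
caddy [ 0.69248366 -0.05408222  0.06      ]
edge [0.61136471 0.07427032 0.17      ] [0.77137538 0.07203912 0.17      ]
edge [0.61453633 0.075085   0.176     ] [0.77368334 0.07286584 0.176     ]
edge [0.61770796 0.07589968 0.182     ] [0.7759913  0.07369256 0.182     ]
```

Call:
play_rows(series="0 0 -0.1 0 0 -0.19 1; 0 0 -0.1 0 0 -0.19 1; 0 0 0 0 0 -0.19 1; -0.09 -0.07 0 0 0 0 1; -0.09 -0.07 0 0 0 0 1")

```text
time: 0.6
eef_pos: [0.3105, 0.4394, 0.275]
orientation: [-0.0, -0.001, 1.0, -0.0]
ft_force: [1.1, 0.2, -1.0]
finger_gap: 0.0123
finger_force: 0.0
```

Call:
play_rows(series="-0.095 -0.0775 0 0 0 0 1; -0.095 -0.0775 0 0 0 0 1; -0.095 -0.0775 0 0 0 0 1; -0.095 -0.0775 0 0 0 0 1; -0.095 -0.0775 0 0 0 0 1")

```text
time: 1.1
eef_pos: [0.5015, 0.2827, 0.2747]
orientation: [-0.0, 0.001, 1.0, -0.0]
ft_force: [0.5, 1.5, -0.5]
finger_gap: 0.0003
finger_force: 0.0
```

Call:
play_rows(series="-0.095 -0.0775 0 0 0 0 1; -0.095 -0.0775 0 0 0 0 1; -0.095 -0.0775 0 0 0 0 1; -0.095 -0.0775 0 0 0 0 1; -0.095 -0.0775 0 0 0 0 1")

```text
time: 1.6
eef_pos: [0.6913, 0.1276, 0.2744]
orientation: [-0.001, 0.001, 1.0, 0.0]
ft_force: [0.2, 0.6, 0.5]
finger_gap: 0.0
finger_force: 0.0
```

Call:
play_rows(series="0 0 0.1 0 0 0 1; 0 0 0.1 0 0 0 1; 0 0 0.1 0 0 0 1; 0 0 0.02 0 0 0 1; 0 0 0 0 0 0 1")

```text
time: 2.1
eef_pos: [0.6888, 0.1289, 0.1444]
orientation: [-0.003, 0.001, 1.0, -0.0]
ft_force: [0.3, -0.2, 0.7]
finger_gap: -0.0
finger_force: 0.0
```

Call:
play_rows(series="0 -0.05 0 0 0 0 1; 0 -0.05 0 0 0 0 1; 0 -0.05 0 0 0 0 1; 0 -0.05 0 0 0 0 1; 0 -0.05 0 0 0 0 1")

```text
time: 2.6
eef_pos: [0.6904, 0.0265, 0.1483]
orientation: [0.001, 0.001, 1.0, -0.0]
ft_force: [0.8, 0.1, 0.3]
finger_gap: 0.0
finger_force: 0.0
```

Call:
play_rows(series="0 -0.05 0 0 0 0 1; 0 -0.05 0 0 0 0 1; 0 -0.05 0 0 0 0 1; 0 -0.05 0 0 0 0 1; 0 -0.05 0 0 0 0 1")

```text
time: 3.1
eef_pos: [0.69, -0.0726, 0.1471]
orientation: [-0.0, 0.001, 1.0, 0.0]
ft_force: [2.1, 0.2, 0.0]
finger_gap: 0.0
finger_force: 0.0
```

Call:
play_rows(series="0 -0.05 0 0 0 0 1; 0 -0.05 0 0 0 0 1; 0 0 0 0 0 0 1; 0 0 0 0 0 0 1; 0 0 0 0 0 0 1")

```text
time: 3.6
eef_pos: [0.69, -0.1102, 0.1472]
orientation: [0.0, 0.0, 1.0, 0.0]
ft_force: [-0.2, -0.1, 0.9]
finger_gap: -0.0
finger_force: 0.0
```

Run:
```python
from h import *
snap('scene','sc2',(170,130,350,265),4.4)
print(get_state()['ft_force'])
```

```text
[ 0.11626663 -0.63512681 -0.42854188]
```

View pics/sc2.png

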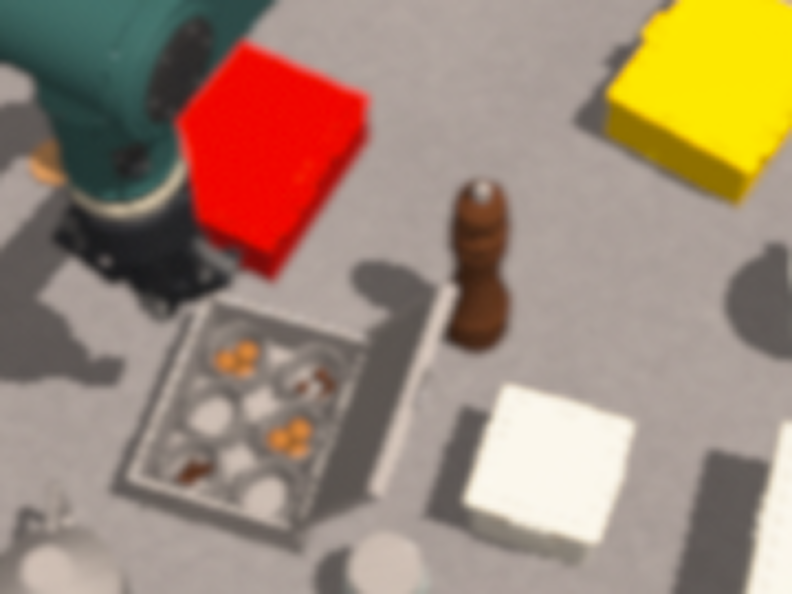

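Run:
```python
from h import *
s=get_state();p=s['eef_pos'];print(p)
print('scene',(proj('scene',p)-[170,130])*4.4,'top',proj('top',p)*1.5625)
print(s['joints'])
snap('top','top2',(200,90,360,210),5)
```

```text
[ 0.69006564 -0.1100018   0.14727109]
scene [[167.39529467 333.11105582]] top [[454.14013859 226.92595624]]
[-2.39455926e-01  4.35107230e-01  1.03823821e+00  5.63959451e-04
  1.66829619e+00 -1.81027542e+00]
```

View pics/top2.png

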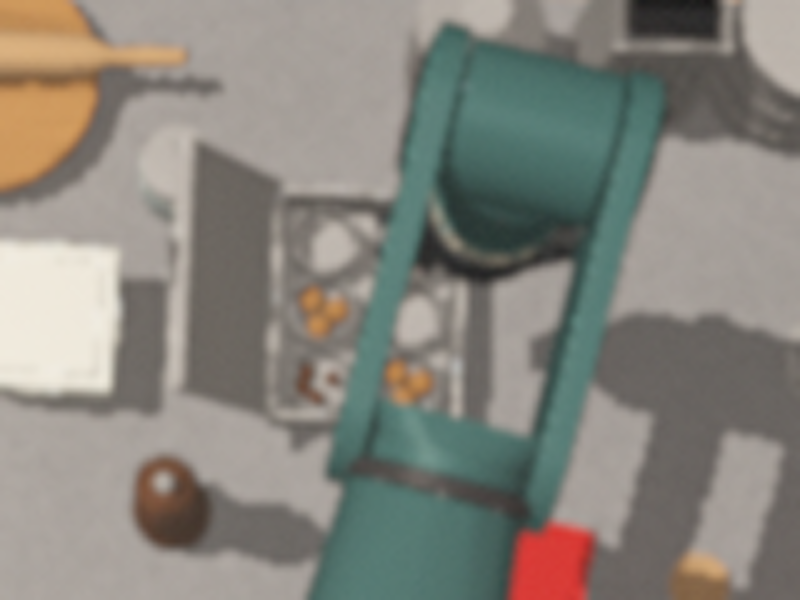

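The lid didn't move although the TCP should have crossed it at z 0.147, so I'll look closely at where the fingertips actually are.

Run:
```python
from h import *
a=cv2.imread('pics/sc2_raw.png')[160:225,170:260]
a=cv2.resize(a,None,fx=8,fy=8,interpolation=cv2.INTER_CUBIC)
p=get_state()['eef_pos']
for dz in(0,.03,.073):
    u=(proj('scene',p+[0,0,dz])[0]-[170,160])*8; cv2.circle(a,tuple(int(x) for x in u),3,(0,255,0),-1)
cv2.imwrite('pics/z2.png',a)
```

```text
(no output)
```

View pics/z2.png

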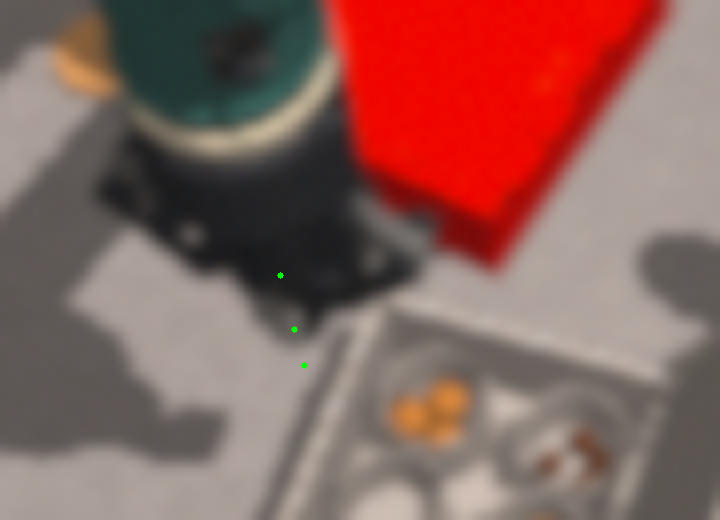

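The real fingertip sits about 25–30 mm higher than the reported TCP: it shows at crop (300,338), the projection gives (304,365). It therefore passed over the lid edge. I'll go back over and retry lower.

Call:
play_rows(series="0 0 -0.12 0 0 0 1; 0 0.12 -0.05 0 0 0 1; 0 0.12 0 0 0 0 1; 0 0.12 0 0 0 0 1; 0 0.12 0 0 0 0 1")

```text
time: 4.2
eef_pos: [0.6899, 0.0818, 0.2152]
orientation: [0.001, 0.0, 1.0, 0.0]
ft_force: [0.5, 0.0, -0.6]
finger_gap: -0.0003
finger_force: 0.0
```

Call:
play_rows(series="0 0.12 0 0 0 0 1; 0 0 0.12 0 0 0 1; 0 0 0.12 0 0 0 1; 0 0 0 0 0 0 1; 0 0 0 0 0 0 1")

```text
time: 4.7
eef_pos: [0.6893, 0.1277, 0.1174]
orientation: [-0.002, 0.0, 1.0, -0.0]
ft_force: [0.6, -0.9, 1.3]
finger_gap: -0.0003
finger_force: 0.0
```

Call:
play_rows(series="0 -0.04 0 0 0 0 1; 0 -0.04 0 0 0 0 1; 0 -0.04 0 0 0 0 1; 0 -0.04 0 0 0 0 1; 0 -0.04 0 0 0 0 1")

```text
time: 5.2
eef_pos: [0.6907, 0.0451, 0.1197]
orientation: [0.001, 0.001, 1.0, 0.0]
ft_force: [0.1, 0.6, 0.4]
finger_gap: 0.0003
finger_force: 0.5
```

Run:
```python
from h import *
snap('scene','sc3'); snap('top','top3')
a=cv2.imread('pics/sc3_raw.png')[135:265,170:330]; b=cv2.imread('pics/top3_raw.png')[100:210,190:310]
im=np.vstack([cv2.resize(a,(400,325),interpolation=2),cv2.resize(b,(400,367)) [:275]])
a=cv2.resize(a,(480,390),interpolation=2); b=cv2.resize(b,(320,293),interpolation=2)
o=np.zeros((390,800,3),np.uint8); o[:,:480]=a; o[:293,480:]=b
cv2.imwrite('pics/m3.png',o); s=get_state(); print(s['eef_pos'],s['ft_force'],(proj('scene',s['eef_pos'])-[170,135])*3)
```

```text
[0.69024183 0.04349991 0.11866759] [0.32289716 0.86154636 0.69163595] [[256.5103852  261.94181042]]
```

View pics/m3.png

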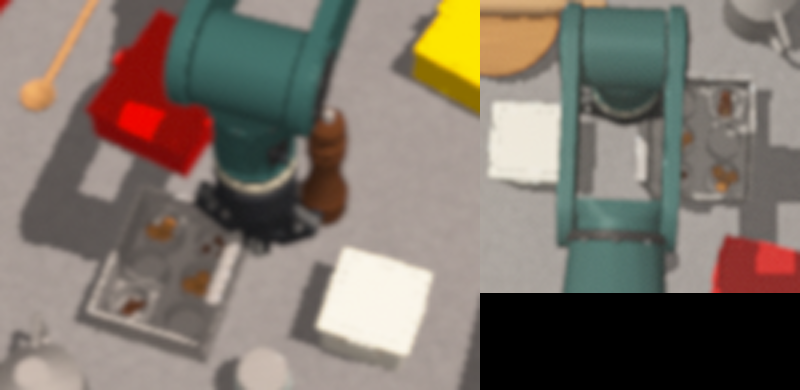

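The lid is now being pushed and is close to upright, so I'll carry on.

Call:
play_rows(series="0 -0.05 0 0 0 0 1; 0 -0.05 0 0 0 0 1; 0 -0.05 0 0 0 0 1; 0 -0.05 0 0 0 0 1; 0 -0.05 0 0 0 0 1")

```text
time: 5.8
eef_pos: [0.6899, -0.055, 0.1183]
orientation: [-0.0, 0.001, 1.0, -0.0]
ft_force: [0.4, 0.0, -0.4]
finger_gap: 0.0002
finger_force: 0.2
```

Call:
play_rows(series="0 -0.05 0 0 0 0 1; 0 -0.05 0 0 0 0 1; 0 -0.05 0 0 0 0 1; 0 0 0 0 0 0 1; 0 0 0 0 0 0 1")

```text
time: 6.3
eef_pos: [0.6899, -0.1135, 0.1183]
orientation: [-0.0, 0.001, 1.0, 0.0]
ft_force: [-0.4, 1.3, -0.3]
finger_gap: -0.0002
finger_force: 0.0
```

Call:
play_rows(series="0 0 -0.12 0 0 0 1; 0.1 0.05 -0.1 0 0 0 1; 0.11 0.05 0 0 0 0 1; 0.11 0.05 0 0 0 0 1; 0.11 0.05 0 0 0 0 1")

```text
time: 6.8
eef_pos: [0.5232, -0.0342, 0.2002]
orientation: [0.001, -0.0, 1.0, 0.0]
ft_force: [-0.4, 0.1, 0.9]
finger_gap: -0.0
finger_force: 0.0
```

Run:
```python
from h import *
snap('scene','sc4'); snap('top','top4')
a=cv2.imread('pics/sc4_raw.png')[135:265,170:330]; b=cv2.imread('pics/top4_raw.png')[100:210,190:310]
o=np.zeros((600,800,3),np.uint8); o[:325,:400]=cv2.resize(a,(400,325),interpolation=2); o[:367,400:]=cv2.resize(b,(400,367),interpolation=2)
im=cv2.imread('pics/top4_raw.png'); o[375:,:300]=cv2.resize(im,(300,225))
snap('wrist','w4'); o[375:,400:700]=cv2.resize(cv2.imread('pics/w4_raw.png'),(300,225))
cv2.imwrite('pics/m4.png',o); s=get_state(); print(s['eef_pos'],s['ft_force'])
```

```text
[ 0.5220256  -0.03365903  0.19974206] [1.6475782  0.41834143 0.13509128]
```

View pics/m4.png

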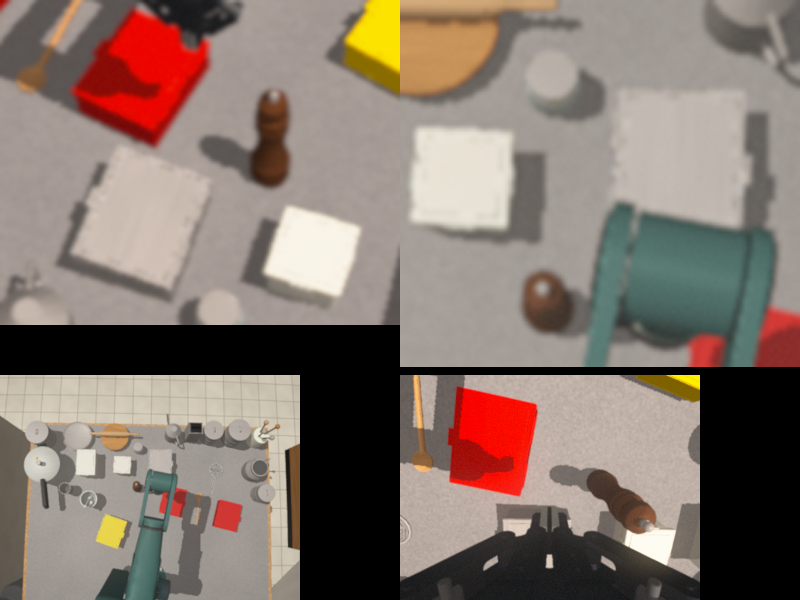

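Lid shut: it lies flat on the caddy in both views, with the mill, tub and jar unmoved. Next I check the fingertip offset with the wrist camera and scene pixels.

Run:
```python
from h import *
p=np.array(get_state()['eef_pos'])
for dz in(0,.015,.03): print(dz,'scene',proj('scene',p+[0,0,dz]),'wrist',proj('wrist',p+[0,0,dz]))
K,d,o,M=cal('wrist');print(o-p,M.round(3).tolist())
c=cal('wrist')
k=lambda x,y:((x-400)*512/300,(y-375)*384/225)
print('mill knob wrist z.208',at_z('wrist',k(645,522),.208,c),'red corners z.06',at_z('wrist',k(456,390),.062,c),'top', )
print('foot far',at_z('wrist',k(590,485),.03,c))
```

```text
0 scene [[247.13164686 158.67739009]] wrist [[254.39983693 215.77295655]]
0.015 scene [[246.94270006 156.00602952]] wrist [[254.38898289 225.01458015]]
0.03 scene [[246.74989768 153.2799894 ]] wrist [[254.3762253  235.89337829]]
[-6.87001042e-02 -2.43662474e-05  1.79088465e-01] [[-0.002, 0.963, 0.271], [1.0, 0.002, 0.001], [0.0, 0.271, -0.963]]
mill knob wrist z.208 [0.54249701 0.06955206 0.208     ] red corners z.06 [ 0.38092137 -0.18639515  0.062     ] top
foot far [0.55121162 0.05006823 0.03      ]
```

Both cameras agree that the fingertips sit about 30 mm short of the reported TCP along the tool. I'll back off, line up behind the mill and tilt about 42° so the gripper body stays clear of its head.

Call:
play_rows(series="0.1 0 0 0 0 0 0.3; 0.1 0 0 0 0 0 0.3; 0 0.11 0 0 0 0 0.3; 0 0.11 0 0 0 0 0.3; 0 0.0525 0 0 0 0 0.3")

```text
time: 7.45
eef_pos: [0.4457, 0.0758, 0.2007]
orientation: [0.001, -0.001, 1.0, 0.001]
ft_force: [0.0, 0.0, 0.1]
finger_gap: 0.0298
finger_force: 0.0
```

Call:
play_rows(series="0 0 0 0 -0.189 0 0.3; 0 0 0 0 -0.189 0 0.3; 0 0 0 0 -0.189 0 0.3; 0 0 0 0 -0.189 0 0.3; 0 0 0 0 -0.189 0 0.3")

```text
time: 7.95
eef_pos: [0.4462, 0.0736, 0.2029]
orientation: [0.367, 0.0, 0.93, 0.0]
ft_force: [-0.9, -1.2, 1.1]
finger_gap: 0.0299
finger_force: 0.0
```

Call:
play_rows(series="0.07 0 0.077 0 0 0 0.3; 0.07 0 0.077 0 0 0 0.3; 0.07 0 0.077 0 0 0 0.3; 0 0 0 0 0 0 0.3; 0 0 0 0 0 0 0.3")

```text
time: 8.45
eef_pos: [0.4462, 0.0734, 0.0759]
orientation: [0.363, 0.0, 0.932, -0.0]
ft_force: [0.4, 0.5, 0.6]
finger_gap: 0.0299
finger_force: 0.0
```

Run:
```python
from h import *
s=get_state();q=s['orientation'];print(s['eef_pos'],R.from_quat([q[1],q[2],q[3],q[0]]).as_matrix().round(3).tolist(),s['ft_force'],s['finger_gap'],s['joints'])
```

```text
[0.44617841 0.07340769 0.07590817] [[-0.737, 0.001, 0.676], [0.0, 1.0, -0.0], [-0.676, 0.0, -0.737]] [0.3643111  0.54182482 0.63958292] 0.029851156118102597 [ 0.08262234 -0.65786275  2.36174995 -0.08741829  0.69860591 -1.44240116]
```

Call:
play_rows(series="-0.055 0 0.05 0 0 0 0.3; 0.05 0 0.055 0 0 0 0.3; 0.034 0 0.037 0 0 0 0.3; 0.008 0 0.009 0 0 0 0.3; 0 0 0 0 0 0 0.3")

```text
time: 8.95
eef_pos: [0.4776, 0.0733, 0.0233]
orientation: [0.364, 0.0, 0.931, -0.0]
ft_force: [0.5, -0.0, 0.2]
finger_gap: 0.0298
finger_force: 0.0
```

Call:
play_rows(series="0.008 0 0.009 0 0 0 0.3; 0 0 0 0 0 0 0.3; 0.008 0 0.009 0 0 0 0.3; 0 0 0 0 0 0 0.3; 0 0 0 0 0 0 0.3")

```text
time: 9.45
eef_pos: [0.4754, 0.0731, 0.0107]
orientation: [0.363, 0.001, 0.932, -0.0]
ft_force: [0.0, -0.1, -0.1]
finger_gap: 0.03
finger_force: 0.0
```

Call:
play_rows(series="0.008 0 0.009 0 0 0 0.3; 0 0 0 0 0 0 0.3; 0.008 0 0.009 0 0 0 0.3; 0 0 0 0 0 0 0.3; 0 0 0 0 0 0 0.3")

```text
time: 9.95
eef_pos: [0.4754, 0.0731, 0.0007]
orientation: [0.362, 0.001, 0.932, -0.0]
ft_force: [-0.3, -0.5, -0.1]
finger_gap: 0.0301
finger_force: 0.0
```

Call:
play_rows(series="0.004 0 0.0045 0 0 0 0.3; 0 0 0 0 0 0 0.3; 0.004 0 0.0045 0 0 0 0.3; 0 0 0 0 0 0 0.3; 0 0 0 0 0 0 0.3")

```text
time: 10.45
eef_pos: [0.4756, 0.0731, -0.0038]
orientation: [0.363, 0.001, 0.932, -0.0]
ft_force: [0.2, 0.3, 1.0]
finger_gap: 0.0298
finger_force: 0.0
```

Run:
```python
from h import *
s=get_state();print(s['eef_pos'],s['ft_force'])
snap('scene','sc5',(230,130,330,205),8)
p=np.array(s['eef_pos'])-.03*np.array([.676,0,-.737])
print(p,(proj('scene',p)-[230,130])*8)
```

```text
[ 0.47563011  0.07310683 -0.00380702] [0.21678508 0.29815997 0.98647579]
[0.45535011 0.07310683 0.01830298] [[425.5425252 391.4400659]]
```

View pics/sc5.png

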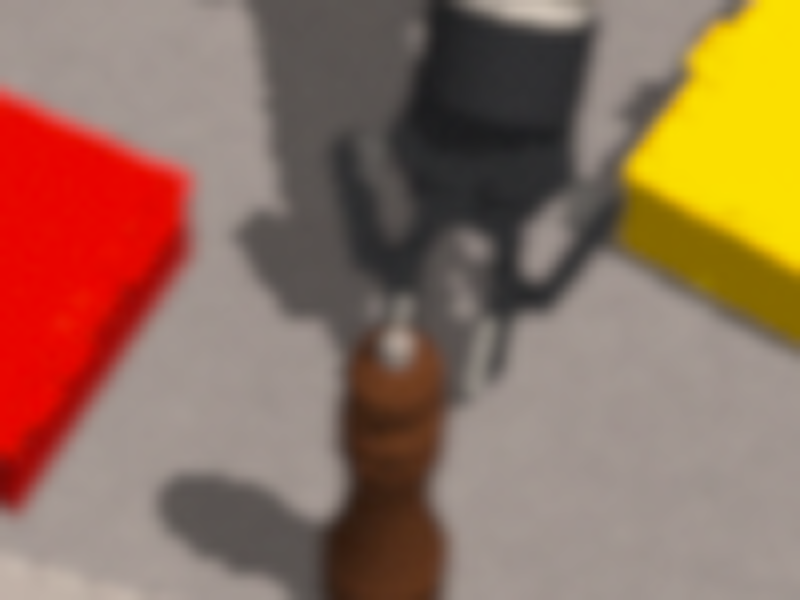

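Fingertips are low, straddling the mill axis just behind it (+y finger tip at crop (475,395), mill knob (395,345)). Now I build a mill tracker for the scene camera and push gently.

```bash
cat > mill.py <<'E'
from h import *
def cent(im):  # BGR scene picture -> brown blob centroid
    h=cv2.cvtColor(im,cv2.COLOR_BGR2HSV)
    m=((h[...,0]<16)&(h[...,1]>90)&(h[...,2]<140)&(h[...,2]>20)).astype(np.uint8); m[:120]=0;m[285:]=0;m[:,:225]=0;m[:,340:]=0
    n,l,s,c=cv2.connectedComponentsWithStats(m); k=1+np.argmax(s[1:,4]); return c[k],s[k]
c0,s0=cent(cv2.imread('pics/sc1_raw.png')); off=np.array([.545,.0765])-at_z('scene',c0,.1)[:2]
def mill(name):
    snap('scene',name); c,s=cent(cv2.imread(f'pics/{name}_raw.png')); return at_z('scene',c,.1)[:2]+off,s
if __name__=='__main__':
    import sys; print('base',c0,s0,off); print(mill(sys.argv[1])); s=get_state(); print(s['time'],s['eef_pos'],s['ft_force'])
E
python3 mill.py t0
```

```text
base [278.61141304 191.20380435] [272 173  14  36 368] [-0.00810517 -0.00422084]
(array([0.54518284, 0.07548317]), array([271, 172,  15,  37, 412], dtype=int32))
10.55 [ 0.47575057  0.0731376  -0.00362773] [-0.21004001  0.79614632 -0.14352616]
```

Call:
play_rows(series="-0.032 0 0.039 0 0 0 0.3; -0.0276 0 0.0253 0 0 0 0.3; -0.0184 0 0.0169 0 0 0 0.3; -0.0092 0 0.0085 0 0 0 0.3; -0.0092 0 0.0085 0 0 0 0.3")

```text
time: 11.05
eef_pos: [0.5306, 0.073, -0.0069]
orientation: [0.362, 0.001, 0.932, -0.0]
ft_force: [-0.5, -0.8, -0.7]
finger_gap: 0.03
finger_force: 0.0
```

```bash
python3 mill.py t1
```

```text
base [278.61141304 191.20380435] [272 173  14  36 368] [-0.00810517 -0.00422084]
(array([0.54391791, 0.07463388]), array([271, 171,  15,  38, 428], dtype=int32))
11.1 [ 0.53133452  0.07304451 -0.0063908 ] [0.80193621 0.08606163 0.14156989]
```

Contact is close; I'll push slowly at about 5 mm per row.

Call:
play_rows(series="-0.0092 0 0.0085 0 0 0 0.3; -0.0092 0 0.0085 0 0 0 0.3; -0.0092 0 0.0085 0 0 0 0.3; -0.0092 0 0.0085 0 0 0 0.3; -0.0092 0 0.0085 0 0 0 0.3")

```text
time: 11.6
eef_pos: [0.5557, 0.0731, -0.007]
orientation: [0.362, 0.0, 0.932, -0.0]
ft_force: [-2.5, -0.0, 1.5]
finger_gap: 0.0299
finger_force: 1.5
```

```bash
python3 mill.py t2
```

```text
base [278.61141304 191.20380435] [272 173  14  36 368] [-0.00810517 -0.00422084]
(array([0.55777949, 0.07079963]), array([268, 175,  16,  38, 443], dtype=int32))
11.65 [ 0.55656074  0.07300307 -0.00655039] [-1.27616982 -0.22907963  1.08404712]
```

Call:
play_rows(series="-0.0092 0 0.0085 0 0 0 0.3; -0.0092 0 0.0085 0 0 0 0.3; -0.0092 0 0.0085 0 0 0 0.3; -0.0092 0 0.0085 0 0 0 0.3; -0.0092 0 0.0085 0 0 0 0.3")

```text
time: 12.15
eef_pos: [0.581, 0.0729, -0.007]
orientation: [0.362, 0.001, 0.932, -0.0]
ft_force: [-2.2, -0.6, -0.7]
finger_gap: 0.0301
finger_force: 1.2
```

Call:
play_rows(series="-0.0092 0 0.0085 0 0 0 0.3; -0.0092 0 0.0085 0 0 0 0.3; -0.0092 0 0.0085 0 0 0 0.3; -0.0092 0 0.0085 0 0 0 0.3; -0.0092 0 0.0085 0 0 0 0.3")

```text
time: 12.65
eef_pos: [0.6062, 0.073, -0.0069]
orientation: [0.363, 0.001, 0.932, -0.0]
ft_force: [-1.7, 0.2, -0.9]
finger_gap: 0.0295
finger_force: 1.1
```

```bash
python3 mill.py t3
```

```text
base [278.61141304 191.20380435] [272 173  14  36 368] [-0.00810517 -0.00422084]
(array([0.60859879, 0.07109004]), array([264, 188,  16,  38, 439], dtype=int32))
12.7 [ 0.60711651  0.07295208 -0.00633175] [-1.38448137 -0.03490519 -0.72561544]
```

Call:
play_rows(series="-0.0092 -0.003 0.0085 0 0 0 0.3; -0.0092 -0.003 0.0085 0 0 0 0.3; -0.0092 -0.003 0.0085 0 0 0 0.3; -0.0092 -0.003 0.0085 0 0 0 0.3; -0.0092 -0.003 0.0085 0 0 0 0.3")

```text
time: 13.2
eef_pos: [0.6313, 0.0668, -0.0069]
orientation: [0.363, 0.001, 0.932, -0.0]
ft_force: [-2.2, 0.1, -0.0]
finger_gap: 0.03
finger_force: 1.2
```

Call:
play_rows(series="-0.0092 -0.003 0.0085 0 0 0 0.3; -0.0092 -0.002 0.0085 0 0 0 0.3; -0.0092 -0.002 0.0085 0 0 0 0.3; -0.0092 0 0.0085 0 0 0 0.3; -0.0092 0 0.0085 0 0 0 0.3")

```text
time: 13.7
eef_pos: [0.6564, 0.064, -0.0069]
orientation: [0.363, 0.001, 0.932, -0.0]
ft_force: [-2.4, -0.6, 1.1]
finger_gap: 0.0299
finger_force: 1.4
```

```bash
python3 mill.py t4
```

```text
base [278.61141304 191.20380435] [272 173  14  36 368] [-0.00810517 -0.00422084]
(array([0.65971796, 0.06278954]), array([257, 201,  16,  37, 439], dtype=int32))
13.75 [ 0.65730568  0.06399289 -0.00638279] [ 0.08865526 -0.13796243 -0.96004858]
```

Call:
play_rows(series="-0.0074 0 0.0068 0 0 0 0.3; -0.0074 0 0.0068 0 0 0 0.3; -0.0055 0 0.0051 0 0 0 0.3; 0 0 0 0 0 0 0.3; 0 0 0 0 0 0 0.3")

```text
time: 14.25
eef_pos: [0.6674, 0.0641, -0.0067]
orientation: [0.363, 0.001, 0.932, -0.0]
ft_force: [0.1, 0.0, -0.7]
finger_gap: 0.0298
finger_force: 0.1
```

Call:
play_rows(series="0.0184 0 -0.0169 0 0 0 0.3; 0.037 0 -0.034 0 0 0 0.3; 0.074 0 -0.068 0 0 0 0.3; 0.074 0 -0.068 0 0 0 0.3; 0 0 0 0 0 0 0.3")

```text
time: 14.75
eef_pos: [0.5486, 0.0644, -0.012]
orientation: [0.358, 0.0, 0.934, -0.0]
ft_force: [-1.3, -0.4, -0.9]
finger_gap: 0.0298
finger_force: 0.0
```

```bash
python3 mill.py t5
python3 - <<'E'
from h import *
a=cv2.imread('pics/sc4_raw.png').astype(int); snap('scene','t6'); b=cv2.imread('pics/t6_raw.png').astype(int)
d=(abs(a-b).max(2)>40).astype(np.uint8); n,l,s,c=cv2.connectedComponentsWithStats(d)
for i in range(1,n):
    if s[i,4]>15: print(s[i],c[i].round())
# white tub lid centroid before/after, both cameras
snap('top','t6t')
for x,y,z in(('sc4','t6','scene'),('top4','t6t','top')):
  for f in(x,y):
    im=cv2.imread(f'pics/{f}_raw.png'); m=(im.min(2)>205).astype(np.uint8); n,l,s,c=cv2.connectedComponentsWithStats(m)
    q=proj(z,[.674,.167,.072])[0]; k=min(range(1,n),key=lambda i:np.hypot(*(c[i]-q)) if s[i,4]>150 else 1e9); print(f,c[k],s[k,4],at_z(z,c[k],.072))
im=cv2.imread('pics/t6t_raw.png'); h=cv2.cvtColor(im,cv2.COLOR_BGR2HSV)
m=((h[...,0]<16)&(h[...,1]>90)&(h[...,2]<140)&(h[...,2]>20)).astype(np.uint8); m[:,:215]=0;m[:,255:]=0;m[:130]=0;m[215:]=0
n,l,s,c=cv2.connectedComponentsWithStats(m);print([(s[i],c[i],at_z('top',c[i],.15)) for i in range(1,n) if s[i,4]>20])
im=cv2.imread('pics/top1_raw.png'); h=cv2.cvtColor(im,cv2.COLOR_BGR2HSV)
m=((h[...,0]<16)&(h[...,1]>90)&(h[...,2]<140)&(h[...,2]>20)).astype(np.uint8); m[:,:215]=0;m[:,255:]=0;m[:130]=0;m[215:]=0
n,l,s,c=cv2.connectedComponentsWithStats(m);print([(s[i],c[i],at_z('top',c[i],.15)) for i in range(1,n) if s[i,4]>20])
E
```

```text
base [278.61141304 191.20380435] [272 173  14  36 368] [-0.00810517 -0.00422084]
(array([0.67343869, 0.06420613]), array([257, 206,  16,  35, 408], dtype=int32))
14.8 [ 0.55249507  0.06439679 -0.00902884] [1.47403358 0.52516527 0.93457863]
[268   0  35  16 413] [286.   6.]
[310   0  38 103 880] [323.  45.]
[328   0  12  48 208] [333.  22.]
[ 165   18  123  158 6518] [227. 107.]
[298  28   6   7  22] [300.  31.]
[301  37  12   8  39] [307.  40.]
[268  42  17  20  88] [275.  50.]
[284  45  33  34 287] [298.  56.]
[248  52  18  11 127] [256.  57.]
[281  81   6  12  45] [283.  87.]
[ 242   90   72  152 4540] [275. 160.]
[295  93  12   6  47] [301.  95.]
[315 101  15   7  73] [321. 104.]
[244 115  12   8  36] [250. 120.]
[207 202   7  11  21] [210. 208.]
[199 221   7  15  26] [202. 228.]
[193 224   8  16  30] [197. 231.]
[199 238  15   6  23] [206. 240.]
sc4 [294.83566434 234.91258741] 858 [0.67673152 0.16896832 0.072     ]
t6 [294.80991736 234.93506494] 847 [0.67682937 0.16890898 0.072     ]
top4 [207.53924419 152.52906977] 688 [0.67422443 0.16846149 0.072     ]
t6t [207.17795276 152.40787402] 635 [0.67462292 0.1697146  0.072     ]
[(array([231, 143,  13,  21, 154], dtype=int32), array([236.51948052, 152.86363636]), array([0.66046399, 0.06696848, 0.15      ]))]
[(array([228, 182,  12,  17, 124], dtype=int32), array([232.95967742, 189.94354839]), array([0.5386914 , 0.07593152, 0.15      ]))]
```

The mill reads level with the tub (x about 0.672–0.674 against the tub's 0.676), upright, and the tub hasn't moved. I'll lift clear and hand in.

Call:
play_rows(series="-0.034 0 -0.037 0 0 0 0.3; -0.068 0 -0.074 0 0 0 0.3; -0.068 0 -0.074 0 0 0 0.3; 0 0 0 0 0 0 0.3; 0 0 0 0 0 0 0.3")

```text
time: 15.4
eef_pos: [0.5591, 0.0642, 0.0973]
orientation: [0.365, 0.001, 0.931, -0.0]
ft_force: [-0.7, -0.8, 0.0]
finger_gap: 0.0302
finger_force: 0.0
```

```bash
python3 mill.py t7; python3 -c "
from h import *
print(manip.job_done())"
```

```text
base [278.61141304 191.20380435] [272 173  14  36 368] [-0.00810517 -0.00422084]
(array([0.67318014, 0.06402567]), array([257, 206,  16,  35, 409], dtype=int32))
15.45 [0.55751393 0.06414161 0.09445935] [-0.48878827 -0.47102662 -1.24084494]
the job is handed in; nothing more can be done
None
```

I shut the lid and slid the mill upright into the gap, within about 5 mm of level with the tub's centre by my camera measurements, then handed the job in at 15.5 s; no verdict came back.

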